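# Pull the filter cassette and hold it over its drip tray

### The job

Stand the red drip tray in the middle of the gap between the reader and the amber bottle, in line with the two and touching neither, and let go of it. Then pinch the two blue catches of the filter cassette together, draw it straight up out of the reader, carry it over and finish while still holding it by the pinched catches, upright over the middle of the tray, its foot a few centimetres above the rim. Leave the bottles and glassware where they stand.

Things in the scene. Friction and masses are not known exactly. Their poses are not given: they have to be found in the camera images.
- reader: Filter reader, low white and grey bench instrument, fixed, 120 (x) x 110 (y) x 46 mm high, flat top. Origin: centre of its underside. x points from its front (small display, robot side) to its back. The amber bottle stands 200 to 220 mm from its centre along its y axis, on either side (within 10 mm of that axis), the yellow bottle likewise opposite.
- well (a point): Centre of the mouth of the reader's well, in its top face, 46 mm above the table. Mouth 57 (x) x 33 (y), floor 12 above the table; it holds the cassette with 1.5 mm play each way. Inside, ledges at the front and back ends (undersides 36 above the table) hold the barbs at the feet of the catches down until these are pinched.
- cassette: Filter cassette, loose, about 135 g: white upright core 30 x 30 x 80 mm high, orange dot on top, a blue catch along its front (-x) and back (+x) side; white guide plates 54 long below the reader's top only. Origin: centre of its underside; z up, x from front catch to back catch. Seated, its axes match the reader's and its underside is 12 above the table.
- pinch (a point): Point on the cassette's axis midway between the gripping faces of the two catches, 60 mm above its underside. Each catch is an upright blue plate 20 wide (y), 5 thick; seated, its upper 42 mm stand above the reader's top, to 16 above this point. Outer faces 54 apart released, 42 fully pinched. Nothing stands beside them above the reader's top.
- catch_front (a joint): Front catch of the cassette (on its -x side): how far it is pushed in towards the core, m. 0 released, 0.006 fully in (stop). Sprung: 2 N to start, 6.8 N fully in; springs back when let go. From 0.0045 on, its barb clears the ledge.
- catch_back (a joint): Back catch (on the +x side), the same: 0 released, 0.006 fully in, pushed towards the core, 2 to 6.8 N; clears the ledge from 0.0045 on.
- tray: Red open drip tray, loose, about 120 g, 50 (its x) x 70 (its y) x 28 high, walls and floor 4 to 5 thick. Origin: centre of its underside. It starts in front of the reader at any yaw within 0.5 rad of the robot's.
- amber_bottle: Brown glass reagent bottle, loose, with white cap and paper label, 60 diameter, 125 high. Origin: centre of its underside.
- yellow_bottle: Yellow plastic bottle, loose, with red cap, 60 diameter, 140 high; not part of the job. Origin: centre of its underside.
- beaker: Glass beaker, bystander, 70 diameter, 95 high, well off to the right. Origin: centre of its underside.
- conical_flask: Clear conical flask, bystander, 82 diameter, 130 high, off to the right. Origin: centre of its underside.
- squat_flask: Small greenish conical flask, bystander, 68 diameter, 100 high, off to the left. Origin: centre of its underside.

How it is judged:
On the way, in this order (a step that is already met when the one before it is completed fails the run):
1. the drip tray stands released in the middle of the gap between reader and amber bottle, the cassette still seated (x of tray in the frame of reader between -0.02 and 0.02 m and (y of tray in the frame of reader between 0.096 and 0.135 m or y of tray in the frame of reader between -0.135 and -0.096 m) and horizontal distance between tray and amber_bottle between 0.072 and 0.118 m and height (world z) of tray below 0.004 m and angle between tray's own z axis and vertical below 0.05 rad and contact force between tray and reader below 0.1 N and contact force between tray and amber_bottle below 0.1 N and contact force between tray and the fingers below 0.1 N and linear speed of tray below 0.02 m/s and z of cassette in the frame of reader below 0.016 m), for 0.2 s.
2. both catches are pinched in while the cassette is still seated in the reader (value of joint each of catch_front, catch_back above 0.0045 m and contact force between cassette and the fingers above 2 N and z of cassette in the frame of reader below 0.016 m), for 0.1 s.
3. the cassette is drawn up free of the reader with both catches pinched (value of joint each of catch_front, catch_back above 0.0045 m and contact force between cassette and the fingers above 2 N and height (world z) of cassette above 0.048 m and contact force between cassette and reader below 0.1 N), for 0.1 s.
At the end, for the whole second after the job is handed in: Tray flat, released, within 20 mm of the reader's y axis, 96-135 mm from the reader's centre, 72-118 mm from the bottle's, touching neither. Cassette held still by both catches (in > 4.5 mm), tilt < 0.15 rad, within 20 mm of the tray's centre, underside 45-150 mm up, touching no tray or reader (x of tray in the frame of reader between -0.02 and 0.02 m and (y of tray in the frame of reader between 0.096 and 0.135 m or y of tray in the frame of reader between -0.135 and -0.096 m) and horizontal distance between tray and amber_bottle between 0.072 and 0.118 m and height (world z) of tray below 0.004 m and angle between tray's own z axis and vertical below 0.05 rad and contact force between each of tray, cassette and reader below 0.1 N and contact force between tray and amber_bottle below 0.1 N and contact force between tray and the fingers below 0.1 N and linear speed of tray below 0.02 m/s and value of joint each of catch_front, catch_back above 0.0045 m and contact force between cassette and the fingers above 2 N and height (world z) of cassette between 0.045 and 0.15 m and horizontal distance between cassette and tray below 0.02 m and angle between cassette's own z axis and vertical below 0.15 rad and linear speed of cassette below 0.03 m/s and contact force between cassette and tray below 0.1 N); the arm keeps its last pose, push and grip.
It fails at once if the cassette is forced up out of the reader with a catch not pinched (z of cassette in the frame of reader between 0.019 and 0.04 m and horizontal distance between cassette and reader below 0.01 m and value of joint any of catch_front, catch_back below 0.002 m).
It fails at once if one of the two bottles is shifted more than 20 mm or tipped (distance of any of amber_bottle, yellow_bottle from where it was at the start of the episode above 0.02 m or angle between any of amber_bottle, yellow_bottle's own z axis and vertical above 0.3 rad).
It fails at once if the beaker or a flask is shifted more than 20 mm or tipped (distance of any of beaker, conical_flask, squat_flask from where it was at the start of the episode above 0.02 m or angle between any of beaker, conical_flask, squat_flask's own z axis and vertical above 0.3 rad).
It also fails if it takes over 51 s, if anything falls off the work surface, if the arm or the gripper's body presses on something with over 40 N, if the wrist force passes 120 N, or if a joint passes its speed limit or range.

### The arm

A 6-joint arm with a two-finger parallel gripper is mounted at the origin on the work surface. World frame = base frame: x ahead of the robot, y to its left, z up, the work surface at z = 0. Lengths are in m, angles in rad, forces in N, time in s.
With the tool pointing down it reaches from about 0.375 to 0.975 m from the base axis. Payload 3.8 kg.
Tool frame: the origin (TCP) lies midway between the tips of the shut fingers; the grasp point (between the pads) lies 19 mm behind it (bot.grip_point_offset is the z of the grasp point in the tool frame, in m); z points along the fingers, y is the line along which they close (so a half turn about z gives the same grasp; the last joint's range is limited). The gripper opens to 85 mm and grips with 20 to 120 N. Pads are 22 mm wide; open, the fingers measure 114 mm over their backs; the gripper's body (76 mm by 85 mm) begins 54 mm behind the grasp point. The pads swing forward as they close: fully open they stand 13 mm farther back than shut.
Start: joints at [1.206, 0.264, 1.604, -0, 1.274, -0.037], TCP at [0.217, 0.639, 0.231] pointing down, gripper open.
Joint ranges: [-2.63, 2.63], [-0.94, 2.18], [0.31, 2.57], [-1.31, 4.45], [0, 2.66], [-2.55, 2.55]. Speed limits (rad/s): [2.57, 2.57, 3.14, 3.14, 3.14, 3.14].

### API

Orientations are given as a rotation vector (axis times angle).
In Python, from workcell import sensors, optics, order, bot gives the robot as it stands.
- The arm moves only by the tool play_rows, never from a script. Its argument "commands" is a list of rows, each a list of 6 numbers: the shift along the tool's x, y, z in cm, then the turn, a rotation vector about the tool's x, y, z in rad. In form: [[dx, dy, dz, wx, wy, wz], ...]. A call has 1 to 5 rows; each row shifts and turns the commanded pose from where the row before left it, along the tool's axes as they then stand; what a row does not reach is not made up. A row lasts 1/12 s, in which the tool goes at most 41.7 mm and 7.16 degrees, less where a joint would pass 70% of its speed; a pose out of reach is approached as far as the arm can. A call with a gripper value outside its range is refused whole. "grip" is the closure, from 0 (fully open) to 1 (shut), set as the call begins (left out, the last holds). The fingers move at their own pace and stop on an object; "force" is the grip in N (left out, the last holds). Time passes only in rows, so rows that do not move let the fingers close. It gives the time, the measured TCP pose, the force, the opening and the grip force at its end, in the units of the state.
- sensors.read_state(): the state, without advancing time (a new reading comes with each control period).
- optics.read_camera(name): name is "side" or "top" or "wrist"; returns the picture (384x512x3 uint8, red, green, blue); there is no depth.
- optics.camera_info(name): a dict with "mtx" (3x3 intrinsics, pixels), "R" (3x3) and "t" (3): a world point X has camera coordinates R X + t. Camera axes: x right, y down, z forward; pixel columns grow to the right and rows downward; lengths in m; the calibration is good to about 2 mm. A picture is of the moment at which its call begins: read the wrist's pose just before it. camera_info takes no time and is no camera call; for the wrist camera it gives the pose at the moment of the call.
- order.finish_job(): hands the job in; it is judged then, once.
The state is a dict: "time": time; "q": joint angles; "joint_vel": joint speeds; "joint_torque": joint torques, N m; "tool_pos": TCP position; "tcp_rot": TCP orientation; "wrist_force": force on the tool from outside, world axes, zero at the start; "torque": the same for the moment, N m; "width": opening from 0.0 (shut) to 1.0 (fully open); "grip_force": force on a finger pad.
Only numpy, scipy, OpenCV 4.12 (cv2) and the standard library are available. Lean on these libraries where they do the work, as an engineer would, in place of code of your own. Each camera call takes 0.05 s, during which the arm holds its last target. There are 200 camera calls.

## Working session

There is one attempt and no reset: what is moved stays moved. The work goes in short steps, Python scripts to look and compute and a tool call to move; the robot and the scene stay as the last step left them, time stands still between calls to the robot, and variables do not carry over. Pictures are saved under pics/ and viewed, at most 10 in all, crops included, and the job is handed in when it is done.

Besides the shell and the picture viewer there is one more tool, called after ">>>" as name([rows], argument=value, ...), one row to a line, values as JSON. play_rows: Moves the arm, as the interface text tells. Its arguments: {"type":"object","properties":{"commands":{"type":"array","items":{"type":"array","items":{"type":"number"}}},"grip":{"type":"number"},"force":{"type":"number"}},"required":["commands"]}

```bash
mkdir -p pics
cat > h.py <<'E'
import numpy as np, cv2
from scipy.spatial.transform import Rotation as Ro
from workcell import sensors, optics, order, bot
def ray(ci,px,z):
    d=ci["R"].T@np.linalg.inv(ci["mtx"])@np.array([px[0],px[1],1.]); c=-ci["R"].T@ci["t"]
    return (c+d*(z-c[2])/d[2])
def proj(ci,X):
    p=ci["mtx"]@(ci["R"]@np.array(X)+ci["t"]); return p[:2]/p[2]
E
python3 - <<'E'
from h import *
a=[]
for n in("top","side"):
    im=optics.read_camera(n); cv2.imwrite(f"pics/{n}0.png",im[...,::-1]); 
    ci=optics.camera_info(n); print(n,(-ci["R"].T@ci["t"]).round(3),ci["mtx"][0,0]); a.append(im)
v=cv2.resize(a[0],(780,585)); cv2.imwrite("pics/top0b.png",v[...,::-1])
print(sensors.read_state())
E
```

```text
top [0.458 0.012 1.133] 394.71025708054316
side [ 0.161 -0.829  0.927] 354.5667293248592
{'time': 0.1, 'q': array([ 1.20610226e+00,  2.64699763e-01,  1.60525134e+00,  1.61771311e-05,
        1.27368351e+00, -3.69066218e-02]), 'joint_vel': array([ 0.00087303, -0.00044088, -0.00249176,  0.00094668, -0.00045617,
        0.00061866]), 'joint_torque': array([ 1.02499162e-03, -5.16707182e+01, -3.68592095e+01, -4.37708638e-05,
        6.21958083e-03,  1.55759608e-05]), 'tool_pos': array([0.21708074, 0.63844311, 0.23006421]), 'tcp_rot': array([-0.51252352, -3.09907408,  0.00313778]), 'wrist_force': array([-0.61784777,  0.55927528,  0.28188682]), 'torque': array([ 0.00096278, -0.03851416, -0.00270669]), 'grip_force': 0.0, 'width': 0.9991858877462493}
```

View pics/top0.png

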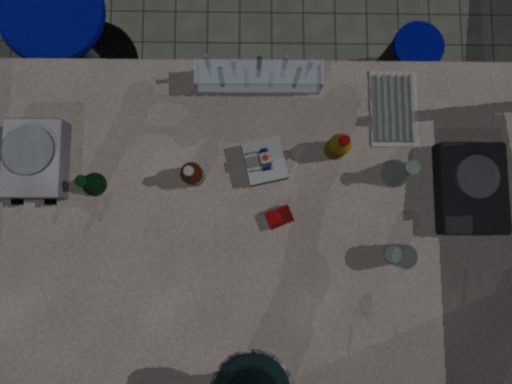

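View pics/side0.png

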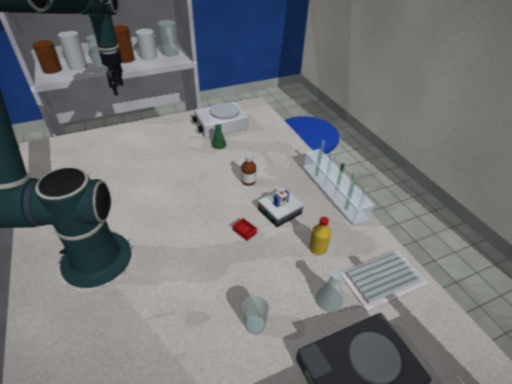

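The top view shows the tray at about (279,217), the reader at (265,161) with the cassette dot at about (265,158), the amber cap at (188,173) and the yellow bottle's cap at (344,141). The side view agrees. Next I'll measure these coarsely.

Run:
```python
from h import *
im=cv2.imread("pics/top0.png"); ci=optics.camera_info("top")
hsv=cv2.cvtColor(im,cv2.COLOR_BGR2HSV); H,S,V=cv2.split(hsv)
def big(m,x0,y0,x1,y1):
    k=np.zeros_like(m,np.uint8); k[y0:y1,x0:x1]=m[y0:y1,x0:x1]
    c=max(cv2.findContours(k.astype(np.uint8),0,1)[0],key=cv2.contourArea); return c
red=((H<8)|(H>172))&(S>150)&(V>80)
def rect(c,z):
    P=np.array([ray(ci,p,z)[:2] for p in c[:,0,:].astype(float)]); r=cv2.minAreaRect((P*1000).astype(np.float32)); return r
print("tray",rect(big(red,250,190,310,240),.02))
grey=(S<40)&(V>150)
c=big((V>165)&(S<60),235,130,300,195);print("reader",rect(c,.046), cv2.boundingRect(c))
c=big((V>150)&(S<60),178,155,205,190);print("cap",rect(c,.125),cv2.boundingRect(c))
c=big(red,330,130,355,160);print("ycap",rect(c,.14),cv2.boundingRect(c))
blue=(H>100)&(H<130)&(S>120)
c=big(blue,245,140,285,175);print("blue",rect(c,.088),cv2.boundingRect(c))
big4=cv2.resize(im[125:240,165:365],None,fx=4,fy=4,interpolation=cv2.INTER_CUBIC);cv2.imwrite("pics/c1.png",big4)
```

```text
tray ((479.79827880859375, -77.46446990966797), (47.792964935302734, 68.2463607788086), 22.91886329650879)Traceback (most recent call last):
  File "<stdin>", line 12, in <module>
  File "<stdin>", line 6, in big
ValueError: max() iterable argument is empty
```

```bash
cat > m.py <<'E'
from h import *
im=cv2.imread("pics/top0.png"); ci=optics.camera_info("top")
H,S,V=cv2.split(cv2.cvtColor(im,cv2.COLOR_BGR2HSV))
big4=cv2.resize(im[125:240,165:365],None,fx=4,fy=4,interpolation=cv2.INTER_CUBIC);cv2.imwrite("pics/c1.png",big4)
print(im[165,[240,244,250,255,260,265,270,275,280,285]].tolist(), im[160,225],im[173,188])
E
python3 m.py
```

```text
[[72, 74, 78], [67, 69, 71], [86, 85, 83], [82, 83, 83], [62, 62, 62], [57, 51, 48], [79, 57, 48], [118, 119, 119], [121, 121, 118], [117, 117, 118]] [ 94  97 103] [114 112 111]
```

View pics/c1.png

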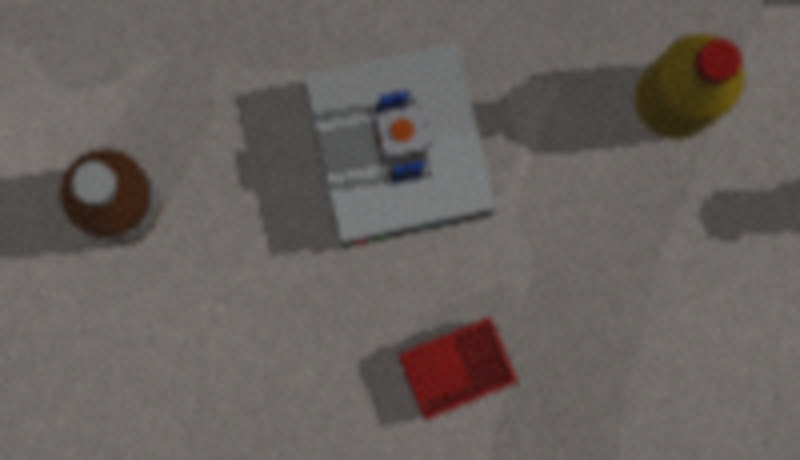

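The crop shows:
- Reader top corners: (306,74), (459,45), (493,212), (342,242)
- Dot: (401,130)
- Catch tops: (394,99) and (406,170)
- Amber cap: (94,182)
- Yellow cap: (718,60)
- Tray corners: (401,355), (491,320), (516,380), (425,417)

Run:
```python
from h import *
ci=optics.camera_info("top")
f=lambda u,v,z:(ray(ci,(165+(u+.5)/4-.5,125+(v+.5)/4-.5),z)*1000).round(1)[:2]
R=np.array([f(*p,.046) for p in((306,74),(459,45),(493,212),(342,242))]);print(R.tolist(),R.mean(0))
e=[np.linalg.norm(R[i]-R[i-1]) for i in range(4)];print(e)
x=(R[0]+R[1]-R[2]-R[3]);print("reader yaw",np.arctan2(x[1],x[0]))
a,b=f(394,99,.088),f(406,170,.088);d=a-b;print("catch",(a+b)/2,np.linalg.norm(d),np.arctan2(d[1],d[0]),"dot",f(401,130,.092))
print("amber",f(94,182,.125),"yellow",f(718,60,.14))
T=np.array([f(*p,.028) for p in((401,355),(491,320),(516,380),(425,417))]);print("tray",T.mean(0),T.tolist())
x=T[0]+T[1]-T[2]-T[3];print("yaw",np.arctan2(x[1],x[0]),[np.linalg.norm(T[i]-T[i-1]) for i in range(4)])
for n in ["wrist"]:
    ci=optics.camera_info(n);s=sensors.read_state();M=Ro.from_rotvec(s["tcp_rot"]).as_matrix();print(M.round(2));print("cam in tool",(M.T@(-ci["R"].T@ci["t"]-s["tool_pos"])).round(4),(M.T@ci["R"].T).round(3),ci["mtx"][0,0])
print(bot.grip_point_offset)
```

```text
[[683.9, 28.7], [705.0, -78.6], [587.0, -101.4], [565.9, 3.5]] [635.45 -36.95]
[np.float64(120.66084700514911), np.float64(109.35492672943455), np.float64(120.18252784826919), np.float64(107.00102803244464)]
reader yaw 0.20065287731988657
catch [634.3  -35.05] 48.843116198702894 0.16245598786056492 dot [636.6 -35.6]
amber [596.7 163.2] yellow [ 674.5 -237.6]
tray [479.375 -77.975] [[488.4, -37.9], [512.9, -101.2], [470.9, -118.3], [445.3, -54.5]]
yaw 0.37705741533654136 [np.float64(46.18625336612613), np.float64(67.87591620007792), np.float64(45.3476570508334), np.float64(68.7444543217851)]
[[-0.95  0.32 -0.  ]
 [ 0.32  0.95 -0.  ]
 [ 0.   -0.   -1.  ]]
cam in tool [ 0.0827  0.0005 -0.1428] [[-0.    -0.947 -0.322]
 [ 1.    -0.001  0.001]
 [-0.001 -0.322  0.947]] 319.2551373848017
-0.0187
```

>>> play_rows([
  [0,0,0,0,0,0.1243],
  [0,0,0,0,0,0.1243],
  [0,0,0,0,0,0.1243],
  [0,0,0,0,0,0.1243],
  [0,0,0,0,0,0.1243],
], grip=0)

```text
time: 0.52
tool_pos: [0.2171, 0.6386, 0.2305]
tcp_rot: [1.444, 2.79, -0.002]
wrist_force: [0.1, -0.1, -0.4]
width: 0.998
grip_force: 0.0
```

>>> play_rows([
  [0,0,0,0,0,0.1243],
  [0,0,0,0,0,0.1243],
  [-3.81,-0.1,0.4,0,0,0],
  [-3.81,-0.1,0.4,0,0,0],
  [-3.81,-0.1,0.4,0,0,0],
])

```text
time: 0.93
tool_pos: [0.256, 0.5302, 0.2181]
tcp_rot: [1.769, 2.596, -0.002]
wrist_force: [1.2, 0.2, 0.0]
width: 1.0
grip_force: 0.0
```

>>> play_rows([
  [-3.81,-0.1,0.4,0,0,0],
  [-3.81,-0.1,0.4,0,0,0],
  [-3.81,-0.1,0.4,0,0,0],
  [-3.81,-0.1,0.4,0,0,0],
  [-3.81,-0.1,0.4,0,0,0],
])

```text
time: 1.35
tool_pos: [0.3208, 0.3503, 0.1987]
tcp_rot: [1.77, 2.595, -0.001]
wrist_force: [1.0, 0.4, 0.2]
width: 0.999
grip_force: 0.0
```

>>> play_rows([
  [-3.81,-0.1,0.4,0,0,0],
  [-3.81,-0.1,0.4,0,0,0],
  [-3.81,-0.1,0.4,0,0,0],
  [-3.81,-0.1,0.4,0,0,0],
  [-3.81,-0.1,0.4,0,0,0],
])

```text
time: 1.77
tool_pos: [0.3855, 0.1712, 0.1789]
tcp_rot: [1.771, 2.595, 0.0]
wrist_force: [1.1, 0.2, -1.1]
width: 0.999
grip_force: 0.0
```

>>> play_rows([
  [-3.81,-0.1,0.4,0,0,0],
  [-3.81,-0.1,0.4,0,0,0],
  [-3.81,-0.1,0.4,0,0,0],
  [-3.81,-0.1,0.4,0,0,0],
  [-3.81,-0.1,0.4,0,0,0],
])

```text
time: 2.18
tool_pos: [0.4503, -0.0081, 0.1589]
tcp_rot: [-1.771, -2.594, -0.0]
wrist_force: [0.7, -0.1, 0.7]
width: 0.998
grip_force: 0.0
```

>>> play_rows([
  [-3.81,-0.1,0.4,0,0,0],
  [-3.81,-0.1,0.4,0,0,0],
  [0,0,0,0,0,0],
  [0,0,0,0,0,0],
])

```text
time: 2.52
tool_pos: [0.4761, -0.0795, 0.1506]
tcp_rot: [-1.776, -2.59, 0.001]
wrist_force: [-0.6, 0.1, 0.2]
width: 0.998
grip_force: 0.0
```

```bash
cat > t.py <<'E'
from h import *
import sys
def look(name):
    s=sensors.read_state();ci=optics.camera_info("wrist");im=optics.read_camera("wrist")[...,::-1].copy();cv2.imwrite(f"pics/{name}.png",im)
    M=Ro.from_rotvec(s["tcp_rot"]).as_matrix();H,S,V=cv2.split(cv2.cvtColor(im,cv2.COLOR_BGR2HSV));return s,ci,im,M,H,S,V
def cont(m): return max(cv2.findContours(m.astype(np.uint8),0,1)[0],key=cv2.contourArea)
def rect(ci,c,z):
    P=np.array([ray(ci,p,z)[:2]*1000 for p in c[:,0,:].astype(float)]);return cv2.minAreaRect(P.astype(np.float32))
E
python3 - <<'E'
from t import *
s,ci,im,M,H,S,V=look("w1")
c=cont(((H<8)|(H>172))&(S>130)&(V>40))
print(cv2.boundingRect(c))
for z in(.0,.028):print(rect(ci,c,z))
print("tool",s["tool_pos"],"y-ang",np.arctan2(M[1,1],M[0,1]))
E
```

```text
(230, 142, 58, 81)
((483.43182373046875, -81.84062194824219), (54.76395797729492, 79.89221954345703), 21.138980865478516)
((479.94671630859375, -74.19618225097656), (49.538360595703125, 72.26896667480469), 21.13906478881836)
tool [ 0.47608609 -0.07953989  0.1505879 ] y-ang 0.3688089526602826
```

View pics/w1.png

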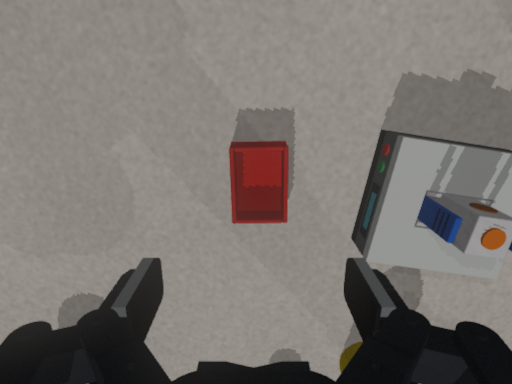

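The wrist view shows the tray centred at (259,182), square to the tool, midway between the fingers. The reader and cassette are at the right. I'll correct by about 2 mm and 5 mm, then descend.

>>> play_rows([
  [0.2,0.5,3.0,0,0,0],
  [0,0,3.5,0,0,0],
  [0,0,3.5,0,0,0],
  [0,0,3.0,0,0,0],
  [0,0,1.6,0,0,0],
])

```text
time: 2.98
tool_pos: [0.4766, -0.0717, 0.0018]
tcp_rot: [-1.765, -2.592, 0.003]
wrist_force: [-0.3, 0.4, -0.4]
width: 0.999
grip_force: 0.0
```

>>> play_rows([
  [0,0,0,0,0,0],
  [0,0,0,0,0,0],
  [0,0,0,0,0,0],
  [0,0,0,0,0,0],
  [0,0,0,0,0,0],
], grip=1, force=25)

```text
time: 3.4
tool_pos: [0.4818, -0.0742, 0.007]
tcp_rot: [1.769, 2.593, 0.002]
wrist_force: [0.1, 0.2, -1.2]
width: 0.58
grip_force: 27.2
```

>>> play_rows([
  [0,0,0,0,0,0],
  [0,0,0,0,0,0],
  [0,0,0,0,0,0],
  [0,0,0,0,0,0],
  [0,0,0,0,0,0],
])

```text
time: 3.82
tool_pos: [0.4816, -0.0743, 0.0068]
tcp_rot: [1.77, 2.593, 0.002]
wrist_force: [-0.4, 1.8, 7.7]
width: 0.578
grip_force: 28.2
```

>>> play_rows([
  [0,0,-2,0,0,0],
  [0,0,-3.5,0,0,0],
  [0,0,-3.5,0,0,0],
  [0,0,-3.5,0,0,0],
  [0,0,-2.5,0,0,0],
])

```text
time: 4.23
tool_pos: [0.4812, -0.0746, 0.1586]
tcp_rot: [1.77, 2.592, 0.002]
wrist_force: [1.3, -0.0, -0.9]
width: 0.577
grip_force: 27.3
```

>>> play_rows([
  [0,0,0,0,0,-0.09],
  [0,0,0,0,0,-0.09],
  [0,0,0,0,0,-0.09],
  [0,0,0,0,0,-0.09],
  [0,0,0,0,0,-0.09],
])

```text
time: 4.65
tool_pos: [0.4799, -0.0743, 0.1553]
tcp_rot: [1.142, 2.927, -0.0]
wrist_force: [0.7, -0.5, -1.0]
width: 0.578
grip_force: 27.2
```

>>> play_rows([
  [0.1,3.5,0,0,0,0],
  [0.1,3.5,0,0,0,0],
  [0.1,3.5,0,0,0,0],
  [0.1,3.5,0,0,0,0],
  [0.1,3.0,0,0,0,0],
])

```text
time: 5.07
tool_pos: [0.5933, 0.0553, 0.1552]
tcp_rot: [1.148, 2.924, 0.001]
wrist_force: [0.3, -0.8, -1.2]
width: 0.578
grip_force: 27.3
```

>>> play_rows([
  [0,3.0,0,0,0,0],
  [0,0,0,0,0,0],
  [0,0,0,0,0,0],
])

```text
time: 5.32
tool_pos: [0.613, 0.0768, 0.1549]
tcp_rot: [-1.144, -2.925, 0.001]
wrist_force: [-0.9, -0.7, -1.1]
width: 0.579
grip_force: 27.4
```

Run:
```python
from t import *
s,ci,im,M,H,S,V=look("w2")
print("tool",s["tool_pos"],"y-ang",np.arctan2(M[1,1],M[0,1]))
tc=optics.camera_info("top");t=optics.read_camera("top")[...,::-1];cv2.imwrite("pics/top2.png",t)
cv2.imwrite("pics/c2.png",np.hstack([im[:,:400],cv2.resize(t[125:240,165:365],(400,230)).copy() if 0 else cv2.copyMakeBorder(cv2.resize(t[125:240,165:365],(400,230)),0,154,0,0,0)]))
```

```text
tool [0.61299858 0.07681113 0.15485405] y-ang 0.8249384041362032
```

View pics/c2.png

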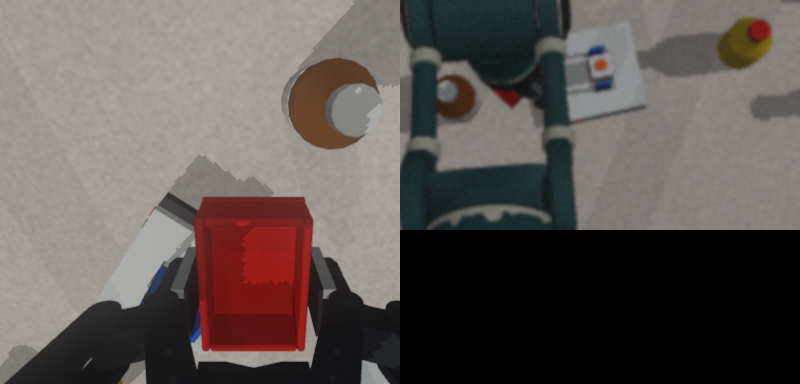

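The wrist view shows the tray held straight, with its rim from row about 218 to 350 and columns 198 to 312. The amber cap is at (355,110), ahead of the tray, and the reader edge is at the left.

Run:
```python
from h import *
ci=optics.camera_info("wrist");s=sensors.read_state()
P=np.array([ray(ci,p,.176)*1000 for p in((197,218),(312,220),(306,350),(203,350))]);print(P.round(1).tolist(),P.mean(0).round(1))
print("amber",(ray(ci,(355,110),.125)*1000).round(1))
```

```text
[[573.2, 80.4, 176.0], [606.1, 114.6, 176.0], [656.6, 69.3, 176.0], [622.9, 32.9, 176.0]] [614.7  74.3 176. ]
amber [596.  163.4 125. ]
```

>>> play_rows([
  [0,0,3.0,0,0,0],
  [0,0,3.5,0,0,0],
  [0,0,3.5,0,0,0],
  [0,0,2.5,0,0,0],
  [0,0,1.5,0,0,0],
])

```text
time: 5.83
tool_pos: [0.6085, 0.0741, 0.0115]
tcp_rot: [-1.148, -2.918, 0.005]
wrist_force: [-0.5, 0.1, -1.1]
width: 0.581
grip_force: 27.3
```

>>> play_rows([
  [0,0,0.4,0,0,0],
  [0,0,0.3,0,0,0],
  [0,0,0.1,0,0,0],
  [0,0,0,0,0,0],
])

```text
time: 6.17
tool_pos: [0.6137, 0.0755, 0.0088]
tcp_rot: [1.148, 2.922, 0.002]
wrist_force: [-0.6, 0.5, -1.4]
width: 0.579
grip_force: 27.3
```

>>> play_rows([
  [0,0,0.1,0,0,0],
  [0,0,0.05,0,0,0],
  [0,0,0,0,0,0],
  [0,0,0,0,0,0],
])

```text
time: 6.5
tool_pos: [0.6134, 0.0759, 0.0069]
tcp_rot: [1.147, 2.923, 0.001]
wrist_force: [-0.4, -0.9, 3.1]
width: 0.578
grip_force: 27.8
```

>>> play_rows([
  [0,0,0.1,0,0,0],
  [0,0,0,0,0,0],
  [0,0,0,0,0,0],
])

```text
time: 6.75
tool_pos: [0.6134, 0.0759, 0.0068]
tcp_rot: [1.147, 2.923, 0.001]
wrist_force: [-3.6, -0.9, 9.2]
width: 0.576
grip_force: 28.6
```

>>> play_rows([
  [0,0,0,0,0,0],
  [0,0,0,0,0,0],
  [0,0,0,0,0,0],
  [0,0,0,0,0,0],
  [0,0,0,0,0,0],
], grip=0)

```text
time: 7.17
tool_pos: [0.6124, 0.0759, 0.0045]
tcp_rot: [-1.147, -2.924, 0.0]
wrist_force: [0.3, -0.5, 0.4]
width: 0.998
grip_force: 0.0
```

>>> play_rows([
  [0,0,-1.0,0,0,0],
  [0,0,-2.5,0,0,0],
  [0,0,-4,0,0,0],
  [0,0,-4,0,0,0],
  [0,0,-3.5,0,0,0],
])

```text
time: 7.58
tool_pos: [0.6128, 0.0759, 0.1576]
tcp_rot: [1.147, 2.924, 0.001]
wrist_force: [0.8, 0.4, -0.4]
width: 0.999
grip_force: 0.0
```

>>> play_rows([
  [0,0,0,0,0,0.12],
  [0,0,0,0,0,0.12],
  [0,0,0,0,0,0.12],
  [0,0,0,0,0,0.12],
  [0,0,0,0,0,0.1],
])

```text
time: 8.0
tool_pos: [0.6126, 0.0759, 0.1557]
tcp_rot: [1.943, 2.468, 0.001]
wrist_force: [-0.1, -0.6, -0.6]
width: 0.999
grip_force: 0.0
```

>>> play_rows([
  [0,0,0,0,0,0.05],
  [-3.8,0,0,0,0,0],
  [-3.8,0,0,0,0,0],
  [-3.8,0,0,0,0,0],
  [0,0,0,0,0,0],
])

```text
time: 8.42
tool_pos: [0.6357, -0.0421, 0.1558]
tcp_rot: [1.999, 2.418, -0.002]
wrist_force: [-0.8, 0.6, -0.3]
width: 0.998
grip_force: 0.0
```

>>> play_rows([
  [0,0,0,0,0,0],
  [0,0,0,0,0,0],
])

```text
time: 8.58
tool_pos: [0.6343, -0.036, 0.1551]
tcp_rot: [-1.998, -2.424, -0.001]
wrist_force: [-0.2, 0.8, -0.1]
width: 1.0
grip_force: 0.0
```

Run:
```python
from t import *
s,ci,im,M,H,S,V=look("w3")
print("tool",s["tool_pos"],"y-ang",np.arctan2(M[1,1],M[0,1]))
c=cont(((H<8)|(H>172))&(S>130)&(V>40));print("tray",rect(ci,c,.028),cv2.boundingRect(c))
t=optics.read_camera("top")[...,::-1];cv2.imwrite("pics/top3.png",t)
```

```text
tool [ 0.63429185 -0.03599913  0.15511697] y-ang 0.19176543073220897
tray ((616.5289306640625, 74.017578125), (49.225830078125, 69.25274658203125), 47.112125396728516) (205, 0, 103, 105)
```

View pics/w3.png

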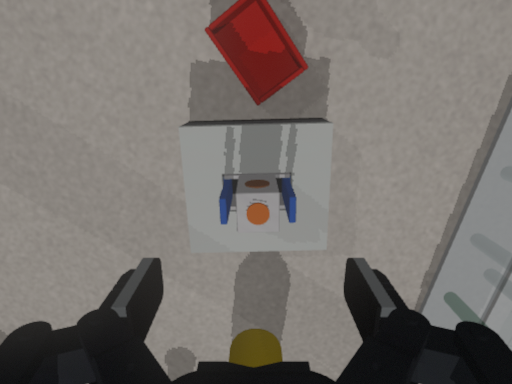

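The wrist view shows the tray standing clear of the reader at (257,50). The reader top runs (182,126), (332,122), (327,250), (189,251). The dot is at (258,214), with the catches at (226,202) and (289,200).

Run:
```python
from t import *
ci=optics.camera_info("wrist");im=cv2.imread("pics/w3.png");H,S,V=cv2.split(cv2.cvtColor(im,cv2.COLOR_BGR2HSV))
P=np.array([ray(ci,p,.046)[:2]*1000 for p in((182,126),(332,122),(327,250),(189,251))]);print(P.round(1).tolist(),P.mean(0).round(1),[np.linalg.norm(P[i]-P[i-1]).round(1) for i in range(4)])
d=P[1]+P[2]-P[0]-P[3];print("yaw",np.arctan2(d[1],d[0]))
o=((H>4)&(H<18)&(S>170)&(V>120));o[:200]=0;c=cont(o);m=cv2.moments(c);print("dot",(ray(ci,(m["m10"]/m["m00"],m["m01"]/m["m00"]),.092)*1000).round(1))
b=(H>105)&(H<130)&(S>130)&(V>40)
n,l,st,ce=cv2.connectedComponentsWithStats(b.astype(np.uint8))
for i in range(1,n):
    if st[i,4]>80:
        k=l==i; ys=np.where(k.any(1))[0][-3:]; q=np.argwhere(k); q=q[q[:,0]>=ys[0]][:,::-1].mean(0); print(st[i],(ray(ci,q,.088)*1000).round(1))
```

```text
[[570.1, 8.0], [683.5, 33.3], [709.1, -74.7], [589.5, -99.2]] [638.  -33.1] [np.float64(108.9), np.float64(116.1), np.float64(111.0), np.float64(122.1)]
yaw 0.21042195466491911
dot [637.7 -34.1  92. ]
[289 196   7  26 155] [662.9 -36.   88. ]
[220 198   7  26 159] [615.5 -46.8  88. ]
```

>>> play_rows([
  [0.06,0.3,2.5,0,0,-0.012],
  [0,0,3.0,0,0,0],
  [0,0,3.0,0,0,0],
  [0,0,2.0,0,0,0],
  [0,0,0,0,0,0],
])

```text
time: 9.1
tool_pos: [0.6324, -0.0328, 0.0441]
tcp_rot: [-1.975, -2.432, 0.009]
wrist_force: [-0.8, 0.2, 0.1]
width: 1.001
grip_force: 0.0
```

>>> play_rows([
  [0,0,0,0,0,0],
  [0,0,0,0,0,0],
  [0,0,0,0,0,0],
  [0,0,0,0,0,0],
  [0,0,0,0,0,0],
], grip=1, force=30)

```text
time: 9.52
tool_pos: [0.6388, -0.0349, 0.0538]
tcp_rot: [1.98, 2.435, 0.003]
wrist_force: [-4.5, 0.3, 11.1]
width: 0.447
grip_force: 30.9
```

>>> play_rows([
  [0,0,0,0,0,0],
  [0,0,0,0,0,0],
  [0,0,0,0,0,0],
  [0,0,0,0,0,0],
  [0,0,0,0,0,0],
])

```text
time: 9.93
tool_pos: [0.6388, -0.0349, 0.0538]
tcp_rot: [1.981, 2.435, 0.003]
wrist_force: [-4.7, 0.8, 10.1]
width: 0.445
grip_force: 30.8
```

Run:
```python
from t import *
s,ci,im,M,H,S,V=look("w4")
print(s["tool_pos"],s["width"]*85)
```

```text
[ 0.63882904 -0.03487879  0.05377462] 37.783399390516635
```

View pics/w4.png

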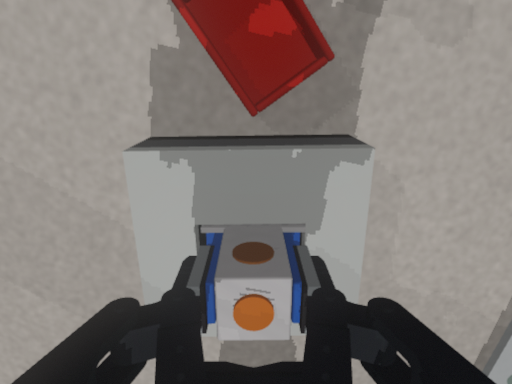

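The wrist view shows both blue catches pressed against the core between the pads, with the cassette still seated and its dot at (254,313). Next I'll draw it straight up.

>>> play_rows([
  [0,0,-0.4,0,0,0],
  [0,0,-0.6,0,0,0],
  [0,0,-0.8,0,0,0],
  [0,0,-0.8,0,0,0],
  [0,0,-0.8,0,0,0],
])

```text
time: 10.4
tool_pos: [0.6376, -0.035, 0.0849]
tcp_rot: [1.982, 2.436, 0.001]
wrist_force: [-0.9, 0.3, -1.0]
width: 0.443
grip_force: 31.0
```

>>> play_rows([
  [0,0,-1.0,0,0,0],
  [0,0,-1.0,0,0,0],
  [0,0,-1.0,0,0,0],
  [0,0,-1.0,0,0,0],
  [0,0,-1.0,0,0,0],
])

```text
time: 10.82
tool_pos: [0.6374, -0.0349, 0.135]
tcp_rot: [1.982, 2.437, 0.0]
wrist_force: [-0.0, 0.0, -0.6]
width: 0.441
grip_force: 31.0
```

>>> play_rows([
  [0,0,-0.5,0,0,0],
  [0,0,0,0,0,0],
  [0,0,0,0,0,0],
])

```text
time: 11.07
tool_pos: [0.6375, -0.0349, 0.1392]
tcp_rot: [1.982, 2.436, 0.001]
wrist_force: [0.6, 0.4, -1.6]
width: 0.444
grip_force: 31.0
```

>>> play_rows([
  [1.5,0,0,0,0,0],
  [2.2,0.05,0,0,0,0],
  [2.4,0.1,0,0,0,0],
  [2.2,0,0,0,0,0],
  [1.6,0,0,0,0,0],
])

```text
time: 11.48
tool_pos: [0.617, 0.0647, 0.1375]
tcp_rot: [-1.98, -2.436, 0.002]
wrist_force: [1.4, 0.4, -0.9]
width: 0.445
grip_force: 31.0
```

>>> play_rows([
  [1.2,0,0,0,0,0],
  [0,0,0.7,0,0,0],
  [0,0,0.7,0,0,0],
  [0,0,0.6,0,0,0],
  [0,0,0,0,0,0],
])

```text
time: 11.9
tool_pos: [0.6146, 0.0731, 0.1161]
tcp_rot: [-1.982, -2.434, 0.005]
wrist_force: [0.1, -0.7, -1.0]
width: 0.445
grip_force: 31.0
```

>>> play_rows([
  [0,0,0,0,0,0],
  [0,0,0,0,0,0],
  [0,0,0,0,0,0],
])

```text
time: 12.15
tool_pos: [0.6166, 0.0734, 0.119]
tcp_rot: [1.984, 2.436, 0.0]
wrist_force: [0.1, 0.4, 0.0]
width: 0.445
grip_force: 31.0
```

Run:
```python
from t import *
s,ci,im,M,H,S,V=look("w5")
print(s["tool_pos"],s["width"]*85)
sc=optics.camera_info("side");si=optics.read_camera("side")[...,::-1];p=proj(sc,[.617,.074,.08]).astype(int);print(p)
cr=cv2.resize(si[p[1]-32:p[1]+32,p[0]-32:p[0]+32],(384,384),interpolation=cv2.INTER_CUBIC)
cv2.imwrite("pics/c5.png",np.hstack([im[:,56:456],cr]))
o=((H>4)&(H<18)&(S>170)&(V>100));c=cont(o);m=cv2.moments(c);q=(m["m10"]/m["m00"],m["m01"]/m["m00"]);print(q,(ray(ci,q,.157)*1000).round(1))
c=cont(((H<4)|(H>172))&(S>130)&(V>40));print("tray",rect(ci,c,.028),cv2.boundingRect(c))
```

```text
[0.61657603 0.07344795 0.11902906] 37.791640996772536
[262 177]
(253.45198011864676, 312.20891454224784) [617.5  72.4 157. ]
tray ((615.7807006835938, 76.66648864746094), (51.396915435791016, 71.81558990478516), 47.0454216003418) (201, 140, 102, 76)
```

View pics/c5.png

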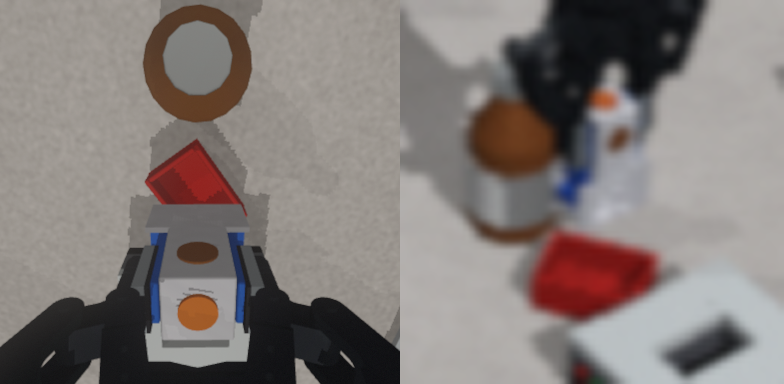

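The left half shows the cassette upright and gripped by both catches. Its dot is at the same pixel as before the lift, so it hasn't slipped. The side view shows it above the red tray, with its underside about 77 mm up, clear of the reader and bottle.

```bash
python3 -c "
from workcell import order; print(order.finish_job())"
```

```text
the job is handed in; nothing more can be done
None
```

The job is handed in at about 12 s with no verdict returned: by my last measurements the tray stands free mid-gap, and the cassette is held upright by its pinched catches over the middle of the tray, its foot about 5 cm above the rim.

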